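# Run the capsule tower's wing nut down

## Task

The capsule tower has been refilled and the wing nut on top of it is still loose: push the nut's wings round clockwise (seen from above) with a fingertip, stroke after stroke, until it sits snug on the washer of the top plate. Only push the nut, do not pinch or force it, and stop when it goes tight: the tower must not be turned round on its turntable, shoved or lifted. Leave everything else on the shelf alone.

Things in the scene. Friction and masses are not known exactly. Their poses are not given: they have to be found in the camera images.
- capsule_tower: wooden capsule tower, loose on rubber feet, about 3 kg (steel-weighted foot). Origin: centre of the underside of its round foot (190 mm across), z up. A turntable on the foot carries four capsule chutes and a round wooden top plate, 156 mm across, upper face 172 mm above the origin. A steel tie rod, 12 mm thick, stands in the middle of the plate, its end 40 mm above it; the nut runs on it.
- wing_nut: black wing nut. Origin: on the rod's axis, at the nut's underside; rises with the nut but does not turn. Seated, it is 1.5 mm above the top plate, on a washer; 3 mm higher per turn loosened. Hub 23 mm across, 13.5 mm high. Two opposite wings, 66 mm tip to tip, 5.5 mm thick, slope up and outwards: 16 to 33 mm above the origin near the tips, 6 to 26 mm midway out. Loose, it takes 0.3 N to turn.
- wing_tip (a point): the tip of one of the nut's two like wings, 33 mm off the axis and 24.5 mm above the nut's underside; turns with the nut.
- nut_turn (a joint): angle in rad by which the nut is loosened: 0 = seated on the washer (firm stop), growing anticlockwise seen from above; starts 0.8 to 1.7 turns loose. Turning clockwise makes it smaller and lowers the nut.
- plate_rim (a point): a point on the upper face of the tower's top plate, 75 mm off the axis, over the chute of copper-coloured capsules; turns with the turntable.
- tower_turn (a joint): angle of the turntable (all of the tower above its foot) in rad, anticlockwise seen from above; starts anywhere. It has stiff friction, about 0.22 N m (7 to 8 N pushed at a wing): once the nut is tight, pushing on turns the whole tower.
- milk_jug: glass milk jug with a handle, 86 mm across, 120 mm high, beside the tower. Origin: centre of its underside. Leave alone.
- saucer_low: lower of two stacked white espresso saucers, 125 mm across, 15 mm high. Origin: centre of its underside. Leave alone.
- saucer_up: upper saucer, nested in the lower one. Origin: centre of its underside. Leave alone.
- descaling_box: black plastic descaling kit box, 85 x 160 x 110 mm, with an orange twist cap and a carrying handle on top, 137 mm high in all. Origin: centre of its underside. Leave alone.
- espresso_cup: blue espresso cup, 62 mm across, 56 mm high. Origin: centre of its underside. Leave alone.
- capsule_a: spare green coffee capsule standing on its rim, 37 mm across, 29 mm high. Origin: centre of its underside. Leave alone.
- capsule_b: spare copper-coloured coffee capsule, like the green one. Leave alone.
Not all that is in view belongs to the job. There is more than one size of the capsule_tower; the one meant has the size given above.

How it is judged:
By the outcome, as a careful person would: the job done as asked, in the order asked, and still so for the second after the job is handed in, with the robot touching nothing.
It also fails if it takes over 72 s, if anything falls off the work surface, if the arm or the gripper's body presses on something with over 40 N, if the wrist force passes 120 N, or if a joint passes its speed limit or range.

## Robot

A 6-joint arm with a two-finger parallel gripper is mounted at the origin on the work surface. World frame = base frame: x ahead of the robot, y to its left, z up, the work surface at z = 0. Lengths are in m, angles in rad, forces in N, time in s.
With the tool pointing down it reaches from about 0.35 to 0.975 m from the base axis. Payload 4.9 kg.
Tool frame: the origin (TCP) lies at the very end of the fingers, on their centre line; the grasp point (between the pads) lies 19 mm behind it (ctrl.grip_point_offset is the distance from the TCP to the grasp point, in m); z points along the fingers, y is the line along which they close (so a half turn about z gives the same grasp; the last joint's range is limited). The gripper opens to 85 mm and grips with 20 to 120 N. Pads are 22 mm wide; open, the fingers measure 114 mm over their backs; the gripper's body (76 mm by 85 mm) begins 54 mm behind the grasp point. The pads swing forward as they close: fully open they stand 13 mm farther back than shut.
Start: joints at [-1.422, 0.053, 1.613, -0, 1.476, -0.119], TCP at [0.165, -0.603, 0.231] pointing down, gripper open.
Joint ranges: [-3.01, 3.01], [-1.01, 2.22], [0.06, 2.58], [-1.02, 4.17], [0.09, 2.62], [-3.14, 3.14]. Speed limits (rad/s): [2.57, 2.57, 3.14, 3.14, 3.14, 3.14].

## Interface

Orientations are given as a rotation vector (axis times angle).
In Python, from station import ctrl gives the robot as it stands.
- The arm moves only by the tool send_rows, never from a script. Its argument "rows" is a list of rows, each a list of 3 entries, a list of its own where there are three numbers: the finger opening in cm, from 0 to 8.54, then the shift along the tool's x, y, z in cm, then the turn about the tool's z in degrees. A call has 1 to 10 rows; each row shifts and turns the commanded pose from where the row before left it, along the tool's axes as they then stand; what a row does not reach is not made up. A row lasts 1/8 s, in which the tool goes at most 62.5 mm and 10.7 degrees, less where a joint would pass 70% of its speed; a pose out of reach is approached as far as the arm can. A call with a gripper value outside its range is refused whole. The fingers move at their own pace and stop on an object; "newtons" is the grip in N (left out, the last holds). Time passes only in rows, so rows that do not move let the fingers close. It gives the time, the measured TCP pose, the force, the opening and the grip force at its end, in the units of the state.
- ctrl.get_obs(): the state, without advancing time (a new reading comes with each control period).
- ctrl.get_image(name): name is "scene" or "top"; returns a dict with "frame" (480x640x3 uint8, red, green, blue), "range_z" (480x640 float32, m along the optical axis (not along the pixel's ray), 0 where there is no reading), "fx", "fy", "cx", "cy" (pixels), "k1" (the pictures are not rectified: a ray, as slopes to the right and down, at radius r is drawn at 1 + k1 r^2 times it, then the intrinsics apply), "cam_to_world" (4x4, takes a point from camera to world coordinates). Camera axes: x right, y down, z forward; pixel columns grow to the right and rows downward; lengths in m; the calibration is good to about 2 mm. A picture is of the moment at which its call begins.
- ctrl.finish_job(): hands the job in; it is judged then, once.
The state is a dict: "t": time; "q": joint angles; "dq": joint speeds; "effort": joint torques, N m; "tool_pos": TCP position; "tool_rot": TCP orientation; "contact_force": force on the tool from outside, world axes, zero at the start; "wrist_torque": the same for the moment, N m; "opening": finger opening in m; "grip_force": force on a finger pad.
Only numpy, scipy, OpenCV 4.12 (cv2) and the standard library are available. Lean on these libraries where they do the work, as an engineer would, in place of code of your own. Each camera call takes 0.05 s, during which the arm holds its last target. There are 200 camera calls.

## Working session

There is one attempt and no reset: what is moved stays moved. The work goes in short steps, Python scripts to look and compute and a tool call to move; the robot and the scene stay as the last step left them, time stands still between calls to the robot, and variables do not carry over. Pictures are saved under pics/ and viewed, at most 10 in all, crops included, and the job is handed in when it is done.

Besides the shell and the picture viewer there is one more tool, called after ">>>" by a JSON object that holds its "name" and its "arguments". send_rows: Moves the arm, as the interface text tells. Its arguments: {"type":"object","properties":{"rows":{"type":"array","items":{"type":"array"}},"newtons":{"type":"number"}},"required":["rows"]}

```bash
mkdir -p pics; ls
python3 - <<'E'
from station import ctrl
import cv2,numpy as np
o=ctrl.get_obs();print({k:np.round(v,3) for k,v in o.items()})
for n in("scene","top"):
    d=ctrl.get_image(n);cv2.imwrite(f"pics/{n}0.png",d["frame"][:,:,::-1]);np.savez(f"{n}0.npz",**d)
    print(n,d["fx"],d["k1"],np.round(d["cam_to_world"],3))
E
```

```text
pics
{'t': np.float64(0.0), 'q': array([-1.422,  0.053,  1.614,  0.   ,  1.476, -0.119]), 'dq': array([ 0.   , -0.001,  0.001, -0.002, -0.   ,  0.001]), 'effort': array([-1.0000e-03, -3.9368e+01, -3.7018e+01, -0.0000e+00,  7.0000e-03,
        0.0000e+00]), 'tool_pos': array([ 0.165, -0.602,  0.23 ]), 'tool_rot': array([-3.111, -0.419,  0.   ]), 'contact_force': array([-0.275,  0.105, -0.687]), 'wrist_torque': array([-0.022, -0.03 ,  0.011]), 'grip_force': np.float64(0.0), 'opening': np.float64(0.085)}
scene 571.2088617697644 -0.12744462338286375 [[ 0.515  0.687 -0.513  1.065]
 [ 0.857 -0.421  0.297 -0.364]
 [-0.012 -0.593 -0.805  1.118]
 [ 0.     0.     0.     1.   ]]
top 576.1983986198226 -0.11058269639641416 [[ 2.700e-02 -9.970e-01  7.700e-02  3.760e-01]
 [-1.000e+00 -2.600e-02  2.000e-03 -1.000e-03]
 [ 0.000e+00 -7.700e-02 -9.970e-01  1.409e+00]
 [ 0.000e+00  0.000e+00  0.000e+00  1.000e+00]]
```

View pics/scene0.png

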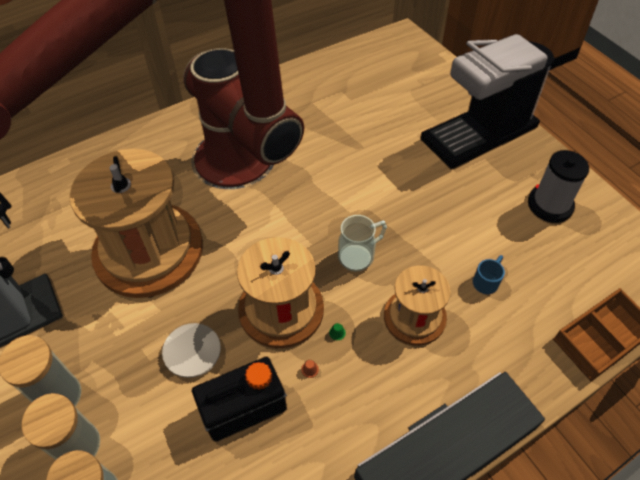

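View pics/top0.png

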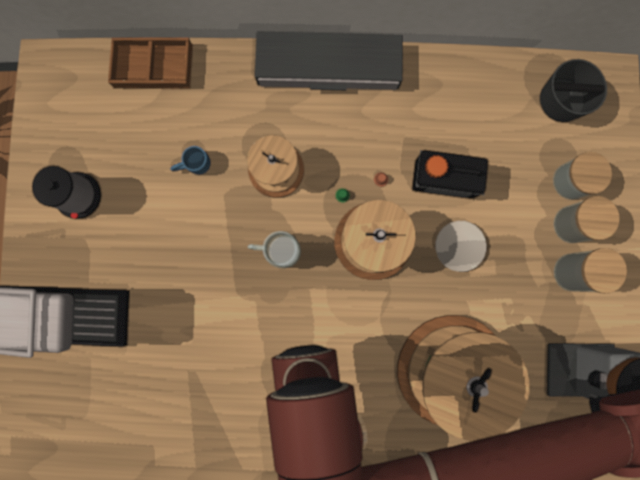

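Three towers, pixels in the top view: large (476,385), medium (380,236), small (273,160). The medium one should be the 156 mm plate, beside the jug; I'll measure all three and crop the candidate.

```bash
cat > h.py <<'E'
import cv2,numpy as np
def K(d): return np.array([[d["fx"],0,d["cx"]],[0,d["fy"],d["cy"]],[0,0,1.]]),np.array([float(d["k1"]),0,0,0])
def rays(d,px):
    k,D=K(d); u=cv2.undistortPoints(np.asarray(px,float).reshape(-1,1,2),k,D)[:,0]
    return np.c_[u,np.ones(len(u))]
def toplane(d,px,z):
    T=d["cam_to_world"]; v=rays(d,px)@T[:3,:3].T; c=T[:3,3]
    return c+v*((z-c[2])/v[:,2])[:,None]
def cloud(d):
    yy,xx=np.mgrid[:480,:640]; r=rays(d,np.c_[xx.ravel(),yy.ravel()])*d["range_z"].reshape(-1,1)
    T=d["cam_to_world"]; return (r@T[:3,:3].T+T[:3,3]).reshape(480,640,3)
def project(d,P):
    T=np.linalg.inv(d["cam_to_world"]);k,D=K(d)
    return cv2.projectPoints(np.asarray(P,float).reshape(-1,1,3),cv2.Rodrigues(T[:3,:3])[0],T[:3,3],k,D)[0][:,0]
E
python3 - <<'E'
from h import *
for n,ps in(("top",[(476,385),(380,236),(273,160)]),("scene",[(138,190),(275,270),(420,290)])):
    d=dict(np.load(n+"0.npz")); c=cloud(d)
    for p in ps:
        w=c[p[1]-55:p[1]+55,max(0,p[0]-55):p[0]+55].reshape(-1,3); w=w[(w[:,2]>.08)&(w[:,2]<.35)]
        h,e=np.histogram(w[:,2],np.arange(.08,.36,.004)); z=e[h.argmax()]+.002
        m=(abs(c[:,:,2]-z)<.008)&(np.hypot(*(np.indices((480,640))-np.array([p[1],p[0]])[:,None,None]))<75)
        m=m.astype(np.uint8); _,l,s,_=cv2.connectedComponentsWithStats(m); i=1+s[1:,4].argmax()
        q=np.argwhere(l==i)[:,::-1]; hull=cv2.convexHull(q.astype(np.float32))
        W=toplane(d,hull[:,0],z)[:,:2].astype(np.float32)
        (cx,cy),r=cv2.minEnclosingCircle(W); A=cv2.contourArea(W)
        print(n,p,"z",round(z,3),"c",round(cx,4),round(cy,4),"diam",round(2*r,4),"areadiam",round(2*(A/np.pi)**.5,4))
        if p in((380,236),(275,270)):
            hi=w[w[:,2]>z+.008]; print(" above plate",len(hi),hi.mean(0).round(4),hi[:,2].max().round(4))
a=[cv2.resize(cv2.imread(f"pics/{n}0.png")[y-50:y+50,x-50:x+50],(400,400),interpolation=cv2.INTER_CUBIC) for n,x,y in(("top",380,236),("scene",276,280))]
cv2.imwrite("pics/crop0.png",np.hstack(a))
E
```

```text
top (476, 385) z 0.242 c 0.1782 -0.3167 diam 0.2229 areadiam 0.2191
top (380, 236) z 0.174 c 0.486 -0.1196 diam 0.156 areadiam 0.1544
 above plate 154 [ 0.4853 -0.1187  0.201 ] 0.2172
top (273, 160) z 0.126 c 0.6552 0.121 diam 0.1135 areadiam 0.1106
scene (138, 190) z 0.242 c 0.1828 -0.3166 diam 0.2265 areadiam 0.2208
scene (275, 270) z 0.17 c 0.4874 -0.1203 diam 0.1607 areadiam 0.1575
 above plate 288 [ 0.4884 -0.1196  0.1968] 0.2148
scene (420, 290) z 0.126 c 0.6582 0.1206 diam 0.1179 areadiam 0.1135
```

View pics/crop0.png

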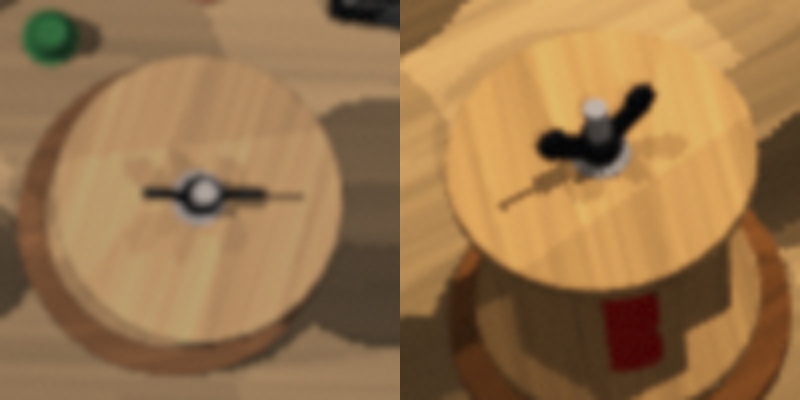

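The pictures and crop show three towers. Measured plates are 223, 156 and 113 mm across, so the medium one (top pixel (380,236), scene pixel (275,270)) is meant. Its centre is about (0.487, -0.120), and its wings lie along world ±y. I'll orbit a closed fingertip behind a wing, starting by rising, squaring the yaw and closing.

>>> {"name": "send_rows", "arguments": {"rows": [[0,[0,0,-2],8],[0,[0,0,-2],7.3],[0,[5,0,0],0],[0,[6,0,0],0],[0,[6,0,0],0],[0,[6,0,0],0],[0,[4,0,0],0],[0,[0,0,0],0]], "newtons": 20}}

```text
t: 1.1
tool_pos: [0.4379, -0.6013, 0.2696]
tool_rot: [-3.14, -0.007, 0.001]
contact_force: [-0.5, -0.5, 1.0]
opening: -0.0001
grip_force: 0.0
```

>>> {"name": "send_rows", "arguments": {"rows": [[0,[2.2,-3,0],0],[0,[0,-5.5,0],0],[0,[0,-6,0],0],[0,[0,-6,0],0],[0,[0,-6,0],0],[0,[0,-6,0],0],[0,[0,-6,0],0],[0,[0,-6,0],0],[0,[0,-4.9,0],0],[0,[0,0,0],0]]}}

```text
t: 2.35
tool_pos: [0.4561, -0.1066, 0.2711]
tool_rot: [3.141, 0.007, 0.0]
contact_force: [-0.0, -0.6, 0.5]
opening: -0.0004
grip_force: 0.0
```

```bash
cat > look.py <<'E'
from station import ctrl
from h import *
import sys
o=ctrl.get_obs(); print("t",round(o["t"],2),"p",o["tool_pos"].round(4),"f",o["contact_force"].round(2))
a=[]
for n in("top","scene"):
    d=ctrl.get_image(n); u,v=project(d,[[.487,-.12,.19]])[0].astype(int)
    a.append(cv2.resize(np.ascontiguousarray(d["frame"][v-50:v+50,u-50:u+50,::-1]),(400,400),interpolation=cv2.INTER_CUBIC)); print(n,u,v)
    np.savez(f"{n}_{sys.argv[1]}.npz",**d)
cv2.imwrite(f"pics/look_{sys.argv[1]}.png",np.hstack(a))
E
python3 look.py 1
```

```text
t 2.35 p [ 0.4561 -0.1066  0.2711] f [-0.03 -0.63  0.55]
top 379 233
scene 274 263
```

View pics/look_1.png

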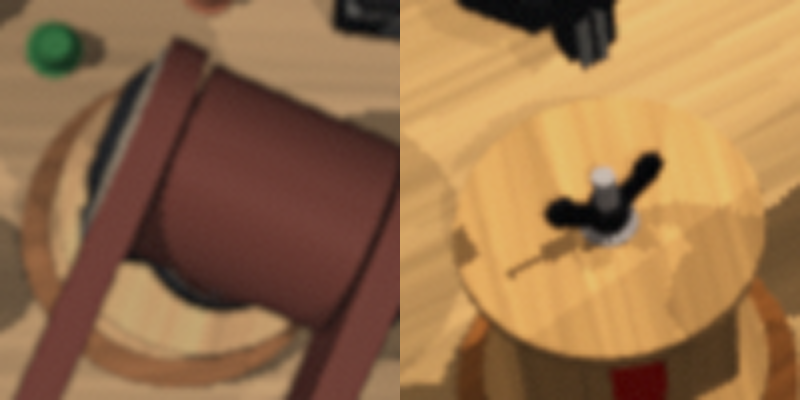

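The crop shows the fingertip at (590,45), behind and above the free nut, whose wing tips are at (560,213) and (650,163). The view is good. Next I'll work out the orbit table.

Run:
```python
import numpy as np
a=np.arange(155,-230,-15); p=30*np.c_[np.cos(np.radians(a)),np.sin(np.radians(a))]
d=np.diff(p,axis=0)/10
for i,(x,y) in enumerate(d): print(a[i],"->",a[i+1],f"[{x:.2f},{-y:.2f},0]",(p[i+1]/1000+[.487,-.12]).round(4))
```

```text
155 -> 140 [0.42,-0.66,0] [ 0.464  -0.1007]
140 -> 125 [0.58,-0.53,0] [ 0.4698 -0.0954]
125 -> 110 [0.69,-0.36,0] [ 0.4767 -0.0918]
110 -> 95 [0.76,-0.17,0] [ 0.4844 -0.0901]
95 -> 80 [0.78,0.03,0] [ 0.4922 -0.0905]
80 -> 65 [0.75,0.24,0] [ 0.4997 -0.0928]
65 -> 50 [0.66,0.42,0] [ 0.5063 -0.097 ]
50 -> 35 [0.53,0.58,0] [ 0.5116 -0.1028]
35 -> 20 [0.36,0.69,0] [ 0.5152 -0.1097]
20 -> 5 [0.17,0.76,0] [ 0.5169 -0.1174]
5 -> -10 [-0.03,0.78,0] [ 0.5165 -0.1252]
-10 -> -25 [-0.24,0.75,0] [ 0.5142 -0.1327]
-25 -> -40 [-0.42,0.66,0] [ 0.51   -0.1393]
-40 -> -55 [-0.58,0.53,0] [ 0.5042 -0.1446]
-55 -> -70 [-0.69,0.36,0] [ 0.4973 -0.1482]
-70 -> -85 [-0.76,0.17,0] [ 0.4896 -0.1499]
-85 -> -100 [-0.78,-0.03,0] [ 0.4818 -0.1495]
-100 -> -115 [-0.75,-0.24,0] [ 0.4743 -0.1472]
-115 -> -130 [-0.66,-0.42,0] [ 0.4677 -0.143 ]
-130 -> -145 [-0.53,-0.58,0] [ 0.4624 -0.1372]
-145 -> -160 [-0.36,-0.69,0] [ 0.4588 -0.1303]
-160 -> -175 [-0.17,-0.76,0] [ 0.4571 -0.1226]
-175 -> -190 [0.03,-0.78,0] [ 0.4575 -0.1148]
-190 -> -205 [0.24,-0.75,0] [ 0.4598 -0.1073]
-205 -> -220 [0.42,-0.66,0] [ 0.464  -0.1007]
```

>>> {"name": "send_rows", "arguments": {"rows": [[0,[0.35,0,3],0],[0,[0,0,3],0],[0,[0,0,1.3],0],[0,[0,0,0],0]]}}

```text
t: 2.95
tool_pos: [0.4598, -0.1093, 0.1974]
tool_rot: [-3.141, 0.001, 0.003]
contact_force: [-0.1, -1.1, 0.5]
opening: 0.0001
grip_force: 0.0
```

>>> {"name": "send_rows", "arguments": {"rows": [[0,[0.42,-0.8,0],0],[0,[0.58,-0.53,0],0],[0,[0.69,-0.36,0],0],[0,[0.76,-0.17,0],0],[0,[0.78,0.03,0],0],[0,[0.75,0.24,0],0],[0,[0.66,0.42,0],0],[0,[0.53,0.58,0],0]]}}

```text
t: 3.95
tool_pos: [0.5126, -0.1029, 0.1983]
tool_rot: [-3.142, -0.001, 0.0]
contact_force: [0.5, 0.6, 0.2]
opening: 0.0003
grip_force: 0.2
```

```bash
python3 look.py 2
```

```text
t 3.95 p [ 0.5126 -0.1029  0.1983] f [0.46 0.57 0.2 ]
top 379 233
scene 274 263
```

View pics/look_2.png

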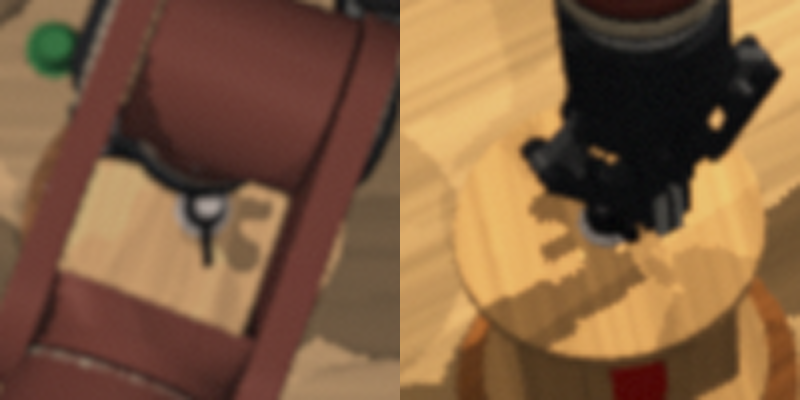

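Top crop: hub at (207,205) with one wing at (207,260), so the nut has turned 90°; the scene crop shows the red capsules unmoved. Another 150° is still below the 0.8-turn minimum.

>>> {"name": "send_rows", "arguments": {"rows": [[0,[0.36,0.69,0],0],[0,[0.17,0.76,0],0],[0,[-0.03,0.78,0],0],[0,[-0.24,0.75,0],0],[0,[-0.42,0.66,0],0],[0,[-0.58,0.53,0],0],[0,[-0.69,0.36,0],0],[0,[-0.76,0.17,0],0],[0,[-0.78,-0.03,0],0],[0,[-0.75,-0.24,0],0]]}}

```text
t: 5.3
tool_pos: [0.4745, -0.1468, 0.1984]
tool_rot: [3.141, 0.001, 0.0]
contact_force: [0.0, -0.6, 0.1]
opening: -0.0001
grip_force: 0.2
```

Now a self-limiting trick: raise the fingertip to z≈0.2085. There it catches the wing top only while the nut is more than about 0.6 turn loose, and passes over it otherwise.

>>> {"name": "send_rows", "arguments": {"rows": [[0,[0,0,-1.05],0],[0,[-0.66,-0.42,0],0],[0,[-0.53,-0.58,0],0],[0,[-0.36,-0.69,0],0],[0,[-0.17,-0.76,0],0],[0,[0.03,-0.78,0],0],[0,[0.24,-0.75,0],0],[0,[0,0,0],0]]}}

```text
t: 6.3
tool_pos: [0.4607, -0.1065, 0.2088]
tool_rot: [3.142, 0.003, -0.0]
contact_force: [-0.3, -0.3, -0.3]
opening: -0.0002
grip_force: 0.0
```

```bash
python3 look.py 3
```

```text
t 6.3 p [ 0.4607 -0.1065  0.2088] f [-0.27 -0.32 -0.28]
top 379 233
scene 274 263
```

View pics/look_3.png

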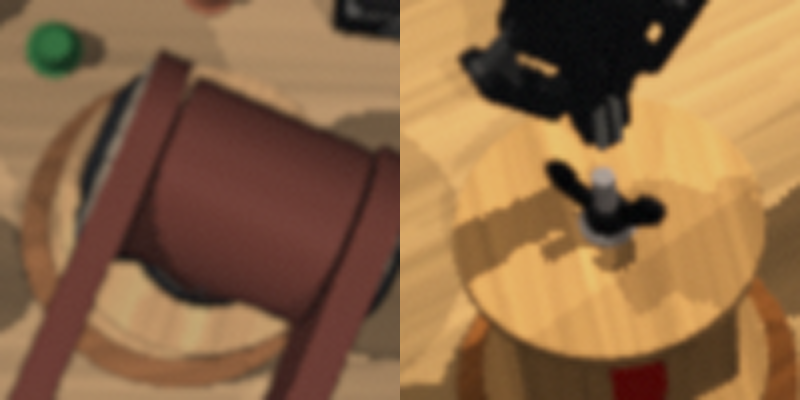

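Scene crop: wing tips at (560,170) and (650,212), so the wings are at about 29°/209°. The nut stayed at 240° turned and the finger passed over it, so less than about 0.7 turn remains. Lowering 1 mm and going round again.

>>> {"name": "send_rows", "arguments": {"rows": [[0,[0.42,-0.66,0.1],0],[0,[0.58,-0.53,0],0],[0,[0.69,-0.36,0],0],[0,[0.76,-0.17,0],0],[0,[0.78,0.03,0],0],[0,[0.75,0.24,0],0],[0,[0.66,0.42,0],0],[0,[0.53,0.58,0],0],[0,[0.36,0.69,0],0],[0,[0.17,0.76,0],0]]}}

```text
t: 7.65
tool_pos: [0.5176, -0.1177, 0.2078]
tool_rot: [3.142, 0.001, -0.0]
contact_force: [-0.7, -0.3, 0.2]
opening: -0.0001
grip_force: 0.0
```

>>> {"name": "send_rows", "arguments": {"rows": [[0,[-0.03,0.78,0],0],[0,[-0.24,0.75,0],0],[0,[-0.42,0.66,0],0],[0,[-0.58,0.53,0],0],[0,[-0.69,0.36,0],0],[0,[-0.76,0.17,0],0],[0,[-0.78,-0.03,0],0],[0,[0,0,0],0]]}}

```text
t: 8.65
tool_pos: [0.4821, -0.1491, 0.2078]
tool_rot: [-3.142, -0.001, -0.0]
contact_force: [0.2, -0.7, -1.1]
opening: 0.0002
grip_force: 0.0
```

```bash
python3 look.py 4
```

```text
t 8.65 p [ 0.4821 -0.1491  0.2078] f [ 0.22 -0.69 -1.06]
top 379 233
scene 274 263
```

View pics/look_4.png

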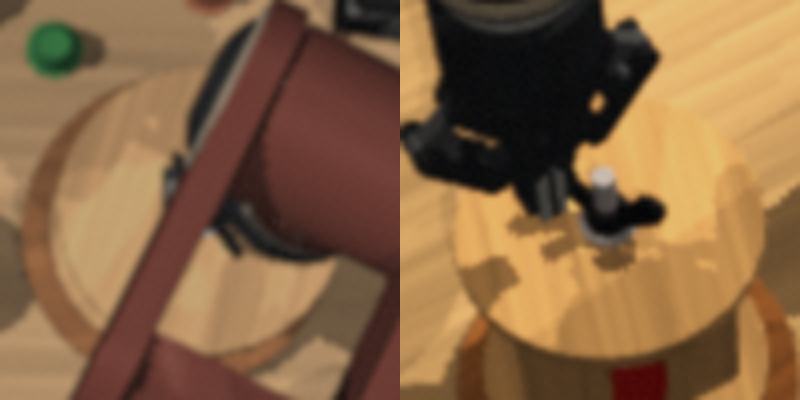

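Scene crop: the right tip is still at (650,212), so the finger at z≈0.2076 passed over again and little turn remains. I'll measure wing angle numerically from now on, and try 0.7 mm lower.

```bash
cat > wing.py <<'E'
from h import *
def wing(d):
    u,v=project(d,[[.487,-.12,.197]])[0]
    f=d["frame"].astype(int); m=(f.max(2)<45).astype(np.uint8)
    m[np.hypot(*(np.indices((480,640))-np.array([v,u])[:,None,None]))>18]=0
    q=np.argwhere(m)[:,::-1]; W=toplane(d,q,.197)[:,:2]
    c=W.mean(0); w,V=np.linalg.eigh(np.cov((W-c).T)); e=V[:,1]
    red=(f[:,:,0]>80)&(f[:,:,1]<30)&(f[:,:,2]<30); yy,xx=np.nonzero(red); k=np.hypot(xx-u,yy-v)<60
    return "n",len(q),"ang",round(np.degrees(np.arctan2(e[1],e[0]))%180,1),"len",(2*w**.5*1000).round(1),"c",c.round(4),"red",xx[k].mean().round(2),yy[k].mean().round(2),k.sum()
if __name__=="__main__":
    import sys
    if sys.argv[1]=="live":
        from station import ctrl
        o=ctrl.get_obs(); print("t",round(o["t"],2),"p",o["tool_pos"].round(4),"f",o["contact_force"].round(2),"tq",o["wrist_torque"].round(2)); print(*wing(ctrl.get_image("scene")))
    else:
        for n in sys.argv[1:]: print(n,*wing(dict(np.load(n))))
E
python3 wing.py scene0.npz scene_1.npz scene_3.npz
```

```text
scene0.npz n 163 ang 95.3 len [14.6 34.5] c [ 0.4914 -0.1213] red nan nan 0
scene_1.npz n 160 ang 95.5 len [14.1 34.5] c [ 0.4913 -0.1211] red nan nan 0
scene_3.npz n 179 ang 4.4 len [22.1 38.7] c [ 0.488  -0.1201] red 280.0 305.0 1wing.py:9: RuntimeWarning: Mean of empty slice.
  return "n",len(q),"ang",round(np.degrees(np.arctan2(e[1],e[0]))%180,1),"len",(2*w**.5*1000).round(1),"c",c.round(4),"red",xx[k].mean().round(2),yy[k].mean().round(2),k.sum()
  ret = ret.dtype.type(ret / rcount)
```

>>> {"name": "send_rows", "arguments": {"rows": [[0,[-0.75,-0.24,0.07],0],[0,[-0.66,-0.42,0],0],[0,[-0.53,-0.58,0],0],[0,[-0.36,-0.69,0],0],[0,[-0.17,-0.76,0],0],[0,[0.03,-0.78,0],0],[0,[0.24,-0.75,0],0],[0,[0,0,0],0]]}}

```text
t: 9.75
tool_pos: [0.4606, -0.1063, 0.2071]
tool_rot: [-3.141, -0.003, 0.0]
contact_force: [-0.2, 0.4, 0.8]
opening: 0.0
grip_force: 0.5
```

```bash
python3 wing.py live
```

```text
t 9.75 p [ 0.4606 -0.1063  0.2071] f [-0.22  0.42  0.77] tq [ 0.03  0.07 -0.01]
n 85 ang 156.2 len [10.4 48.3] c [ 0.4877 -0.1201] red nan nan 0wing.py:9: RuntimeWarning: Mean of empty slice.
  return "n",len(q),"ang",round(np.degrees(np.arctan2(e[1],e[0]))%180,1),"len",(2*w**.5*1000).round(1),"c",c.round(4),"red",xx[k].mean().round(2),yy[k].mean().round(2),k.sum()
  ret = ret.dtype.type(ret / rcount)
```

```bash
python3 look.py 5
```

```text
t 9.8 p [ 0.4606 -0.1066  0.2071] f [-0.47  0.27  0.62]
top 379 233
scene 274 263
```

View pics/look_5.png

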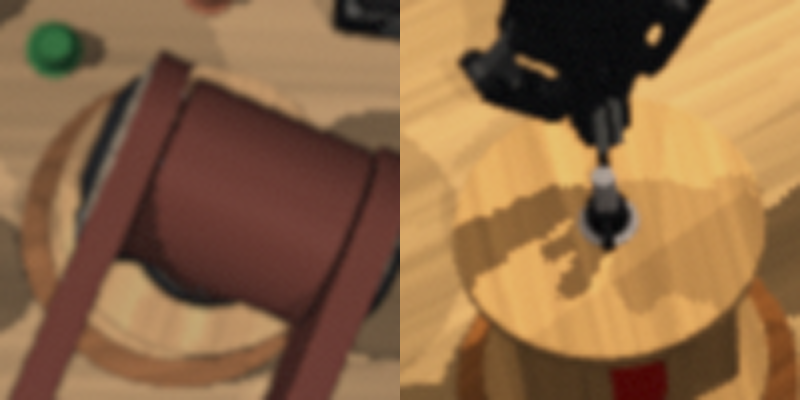

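Scene crop: one wing tip at (607,243), so the wings are at about 148°/-32°. The nut turned another ~60° (about 300° in all) before the finger slid over the wing, so roughly 40-130° remain. I'll lift off, get behind the far wing, and step down gently with force checks.

>>> {"name": "send_rows", "arguments": {"rows": [[0,[0,0,-2],0],[0,[0,1.3,0],0],[0,[0,1.32,0],0],[0,[0,0,0],0]]}}

```text
t: 10.4
tool_pos: [0.4602, -0.1344, 0.2267]
tool_rot: [-3.141, 0.002, 0.001]
contact_force: [0.9, 0.1, -0.9]
opening: 0.0
grip_force: 0.0
```

```bash
python3 -W ignore wing.py live
```

```text
t 10.4 p [ 0.4602 -0.1344  0.2267] f [ 0.93  0.12 -0.91] tq [-0.05  0.04  0.01]
n 71 ang 161.6 len [10.7 25.4] c [ 0.4982 -0.1253] red nan nan 0
```

>>> {"name": "send_rows", "arguments": {"rows": [[0,[0,0,1.5],0],[0,[0,0,1.4],0],[0,[0,0,0],0]]}}

```text
t: 10.82
tool_pos: [0.4592, -0.1325, 0.1954]
tool_rot: [-3.14, -0.002, 0.007]
contact_force: [0.2, -0.4, -0.0]
opening: -0.0003
grip_force: 0.0
```

```bash
python3 -W ignore wing.py live
python3 - <<'E'
import numpy as np
a=np.arange(205,40,-6); p=30*np.c_[np.cos(np.radians(a)),np.sin(np.radians(a))]
d=np.diff(p,axis=0)/10
for i,(x,y) in enumerate(d): print(a[i],"->",a[i+1],f"[{x:.2f},{-y:.2f},0]",(p[i+1]/1000+[.487,-.12]).round(4))
E
```

```text
t 10.82 p [ 0.4592 -0.1325  0.1954] f [ 0.23 -0.41 -0.04] tq [-0.04  0.   -0.01]
n 120 ang 177.6 len [14.8 46.2] c [ 0.4815 -0.1259] red nan nan 0
205 -> 199 [-0.12,-0.29,0] [ 0.4586 -0.1298]
199 -> 193 [-0.09,-0.30,0] [ 0.4578 -0.1267]
193 -> 187 [-0.05,-0.31,0] [ 0.4572 -0.1237]
187 -> 181 [-0.02,-0.31,0] [ 0.457  -0.1205]
181 -> 175 [0.01,-0.31,0] [ 0.4571 -0.1174]
175 -> 169 [0.04,-0.31,0] [ 0.4576 -0.1143]
169 -> 163 [0.08,-0.30,0] [ 0.4583 -0.1112]
163 -> 157 [0.11,-0.30,0] [ 0.4594 -0.1083]
157 -> 151 [0.14,-0.28,0] [ 0.4608 -0.1055]
151 -> 145 [0.17,-0.27,0] [ 0.4624 -0.1028]
145 -> 139 [0.19,-0.25,0] [ 0.4644 -0.1003]
139 -> 133 [0.22,-0.23,0] [ 0.4665 -0.0981]
133 -> 127 [0.24,-0.20,0] [ 0.4689 -0.096 ]
127 -> 121 [0.26,-0.18,0] [ 0.4715 -0.0943]
121 -> 115 [0.28,-0.15,0] [ 0.4743 -0.0928]
115 -> 109 [0.29,-0.12,0] [ 0.4772 -0.0916]
109 -> 103 [0.30,-0.09,0] [ 0.4803 -0.0908]
103 -> 97 [0.31,-0.05,0] [ 0.4833 -0.0902]
97 -> 91 [0.31,-0.02,0] [ 0.4865 -0.09  ]
91 -> 85 [0.31,0.01,0] [ 0.4896 -0.0901]
85 -> 79 [0.31,0.04,0] [ 0.4927 -0.0906]
79 -> 73 [0.30,0.08,0] [ 0.4958 -0.0913]
73 -> 67 [0.30,0.11,0] [ 0.4987 -0.0924]
67 -> 61 [0.28,0.14,0] [ 0.5015 -0.0938]
61 -> 55 [0.27,0.17,0] [ 0.5042 -0.0954]
55 -> 49 [0.25,0.19,0] [ 0.5067 -0.0974]
49 -> 43 [0.23,0.22,0] [ 0.5089 -0.0995]
```

>>> {"name": "send_rows", "arguments": {"rows": [[0,[-0.12,-0.29,0],0],[0,[-0.09,-0.3,0],0],[0,[0,0,0],0]]}}

```text
t: 11.25
tool_pos: [0.4586, -0.1272, 0.1986]
tool_rot: [3.141, 0.002, 0.001]
contact_force: [0.1, 1.0, -0.2]
opening: 0.0004
grip_force: 0.0
```

>>> {"name": "send_rows", "arguments": {"rows": [[0,[-0.05,-0.31,0],0],[0,[0,0,0],0]]}}

```text
t: 11.5
tool_pos: [0.458, -0.1242, 0.1983]
tool_rot: [3.141, 0.002, 0.0]
contact_force: [-0.7, -0.6, -0.2]
opening: 0.0001
grip_force: 0.1
```

```bash
python3 look.py 6
```

```text
t 11.5 p [ 0.458  -0.1242  0.1983] f [-0.69 -0.64 -0.23]
top 379 233
scene 274 263
```

View pics/look_6.png

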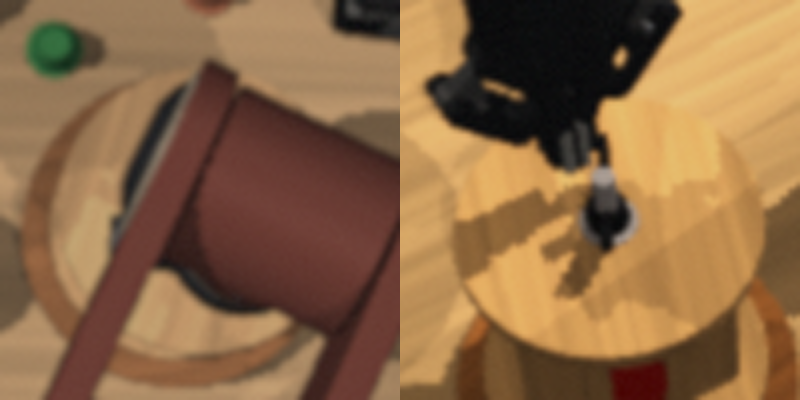

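Scene crop: wing tips at (602,140) and (607,243), unmoved, with the finger at (570,150) about to touch from the correct side. Stepping on 6° at a time and watching the force.

>>> {"name": "send_rows", "arguments": {"rows": [[0,[-0.02,-0.31,0],0],[0,[0,0,0],0]]}}

```text
t: 11.85
tool_pos: [0.4577, -0.121, 0.1981]
tool_rot: [-3.142, -0.001, 0.0]
contact_force: [0.2, 0.2, -0.1]
opening: 0.0001
grip_force: 0.1
```

>>> {"name": "send_rows", "arguments": {"rows": [[0,[0.01,-0.31,0],0],[0,[0,0,0],0]]}}

```text
t: 12.1
tool_pos: [0.4578, -0.1179, 0.1981]
tool_rot: [-3.142, -0.002, 0.0]
contact_force: [0.7, 0.1, -0.8]
opening: -0.0001
grip_force: 0.1
```

>>> {"name": "send_rows", "arguments": {"rows": [[0,[0.04,-0.31,0],0],[0,[0,0,0],0]]}}

```text
t: 12.35
tool_pos: [0.4582, -0.1147, 0.1981]
tool_rot: [-3.141, -0.002, 0.0]
contact_force: [-0.9, -0.3, 0.1]
opening: 0.0003
grip_force: 0.1
```

```bash
cat > tip.py <<'E'
# near wing tip (scene): dark pixels on the plate in front of the finger, away from the rod; red front = turntable
from station import ctrl
from h import *
import sys
o=ctrl.get_obs(); F=[o["contact_force"].round(2)]
d=ctrl.get_image("scene"); np.savez("scene_last.npz",**d)
def ana(d):
    f=d["frame"].astype(int); W=toplane(d,np.argwhere(np.ones((480,640)))[:,::-1],.1985).reshape(480,640,3)[:,:,:2]-[.487,-.12]
    # ring 20..34 mm at wing-tip height, dark pixel angles
    r=np.hypot(W[:,:,0],W[:,:,1]); m=(f.max(2)<60)&(r>.019)&(r<.036)
    a=np.degrees(np.arctan2(W[:,:,1],W[:,:,0]))[m]; h,_=np.histogram(a,np.arange(-180,181,10))
    u,v=project(d,[[.487,-.12,.12]])[0]
    red=(f[:,:,0]>70)&(f[:,:,1]<40)&(f[:,:,2]<40); yy,xx=np.nonzero(red);k=(abs(xx-275)<45)&(abs(yy-305)<40)
    return {int(-175+10*i):int(n) for i,n in enumerate(h) if n},"red",k.sum(),xx[k].mean().round(2),yy[k].mean().round(2)
for n in sys.argv[1:]: print(n,*ana(dict(np.load(n))))
print(F,*ana(d))
E
python3 tip.py scene0.npz scene_3.npz scene_6.npz
```

```text
scene0.npz {-115: 1, -105: 7, -95: 9, -85: 10, -75: 7, -65: 3, -55: 2, -45: 2, -35: 4, -25: 4, -15: 3, -5: 2, 5: 1, 75: 2, 85: 9, 95: 11, 105: 9} red 163 282.71 313.42
scene_3.npz {-155: 12, -145: 10, -135: 5, -125: 1, -45: 2, -35: 4, -25: 4, -15: 5, -5: 4, 5: 4, 15: 4, 25: 10, 35: 12, 45: 10, 145: 3, 155: 2, 165: 3} red 255 283.73 312.73
scene_6.npz {-175: 8, -165: 11, -155: 2, -45: 4, -35: 8, -25: 11, -15: 4, -5: 3, 5: 1, 145: 3, 155: 12, 165: 6, 175: 13} red 253 283.69 312.77
[array([-0.87, -0.26,  0.06])] {-175: 5, -55: 5, -45: 12, -35: 10, -25: 4, -15: 4, -5: 3, 5: 1, 125: 2, 135: 10, 145: 5, 155: 7, 165: 7, 175: 11} red 256 283.75 312.77
```

The monitor works: the wing moved about 15° and the turntable (red patch) is unchanged. Continuing.

>>> {"name": "send_rows", "arguments": {"rows": [[0,[0.08,-0.3,0],0],[0,[0,0,0],0]]}}

```text
t: 12.65
tool_pos: [0.459, -0.1118, 0.1981]
tool_rot: [-3.141, -0.002, 0.0]
contact_force: [0.6, -0.2, 0.3]
opening: 0.0
grip_force: 0.0
```

>>> {"name": "send_rows", "arguments": {"rows": [[0,[0.11,-0.3,0],0],[0,[0,0,0],0]]}}

```text
t: 12.9
tool_pos: [0.4602, -0.1088, 0.1981]
tool_rot: [-3.141, -0.002, -0.0]
contact_force: [-0.5, -0.3, -0.7]
opening: 0.0001
grip_force: 0.0
```

>>> {"name": "send_rows", "arguments": {"rows": [[0,[0.14,-0.28,0],0],[0,[0,0,0],0]]}}

```text
t: 13.15
tool_pos: [0.4616, -0.106, 0.1981]
tool_rot: [-3.141, -0.002, -0.0]
contact_force: [0.3, 0.8, -0.3]
opening: -0.0
grip_force: 0.0
```

>>> {"name": "send_rows", "arguments": {"rows": [[0,[0.17,-0.27,0],0],[0,[0,0,0],0]]}}

```text
t: 13.4
tool_pos: [0.4633, -0.1033, 0.1981]
tool_rot: [-3.141, -0.002, 0.0]
contact_force: [0.9, -0.2, -0.2]
opening: 0.0005
grip_force: 0.0
```

>>> {"name": "send_rows", "arguments": {"rows": [[0,[0.19,-0.25,0],0],[0,[0,0,0],0]]}}

```text
t: 13.65
tool_pos: [0.4652, -0.1008, 0.1981]
tool_rot: [-3.141, -0.002, -0.0]
contact_force: [-0.2, -0.2, 0.3]
opening: -0.0002
grip_force: 0.0
```

```bash
python3 tip.py
```

```text
[array([-0.19, -0.2 ,  0.26])] {-95: 2, -85: 11, -75: 13, -65: 9, -55: 6, -45: 6, -35: 4, -25: 4, -15: 4, -5: 3, 5: 1, 85: 3, 95: 7, 105: 14, 115: 6, 125: 8, 135: 5, 145: 14, 155: 8} red 255 283.73 312.73
```

>>> {"name": "send_rows", "arguments": {"rows": [[0,[0.22,-0.23,0],0],[0,[0,0,0],0]]}}

```text
t: 13.95
tool_pos: [0.4674, -0.0985, 0.1981]
tool_rot: [-3.141, -0.002, -0.0]
contact_force: [0.6, -1.2, 0.2]
opening: 0.0
grip_force: 0.0
```

>>> {"name": "send_rows", "arguments": {"rows": [[0,[0.24,-0.2,0],0],[0,[0,0,0],0]]}}

```text
t: 14.2
tool_pos: [0.4698, -0.0965, 0.1981]
tool_rot: [-3.141, -0.002, -0.0]
contact_force: [-0.4, -0.6, 0.2]
opening: -0.0001
grip_force: 0.0
```

>>> {"name": "send_rows", "arguments": {"rows": [[0,[0.26,-0.18,0],0],[0,[0,0,0],0]]}}

```text
t: 14.45
tool_pos: [0.4724, -0.0947, 0.1981]
tool_rot: [-3.141, -0.001, -0.0]
contact_force: [0.1, -0.2, -0.3]
opening: 0.0
grip_force: 0.0
```

>>> {"name": "send_rows", "arguments": {"rows": [[0,[0.28,-0.15,0],0],[0,[0,0,0],0]]}}

```text
t: 14.7
tool_pos: [0.4753, -0.0933, 0.1981]
tool_rot: [-3.141, -0.001, -0.0]
contact_force: [0.2, -0.6, -0.5]
opening: -0.0002
grip_force: 0.0
```

>>> {"name": "send_rows", "arguments": {"rows": [[0,[0.29,-0.12,0],0],[0,[0,0,0],0]]}}

```text
t: 14.95
tool_pos: [0.4775, -0.0923, 0.1979]
tool_rot: [3.141, 0.001, -0.003]
contact_force: [-3.3, -1.3, 0.9]
opening: -0.0
grip_force: 1.5
```

```bash
python3 tip.py
```

```text
[array([-3.26, -1.3 ,  0.9 ])] {-125: 3, -115: 9, -105: 10, -95: 8, -85: 6, -75: 1, -65: 1, -55: 1, -45: 4, -35: 4, -25: 4, -15: 5, -5: 3, 5: 3, 45: 2, 55: 6, 65: 8, 75: 13, 85: 11, 95: 8, 105: 9, 115: 12, 125: 12, 135: 11, 145: 3, 155: 5, 165: 3} red 256 283.8 312.69
```

Force has jumped to about 3.5 N with the tower still, so the stop is reached. One hair more confirms it without passing the 7 N limit.

>>> {"name": "send_rows", "arguments": {"rows": [[0,[0.03,-0.01,0],0],[0,[0,0,0],0]]}}

```text
t: 15.25
tool_pos: [0.4777, -0.0923, 0.1979]
tool_rot: [3.141, 0.001, -0.003]
contact_force: [-4.8, -1.6, 1.0]
opening: -0.0
grip_force: 2.1
```

The force rises with almost no motion, so it is snug. Backing off, lifting and moving clear.

>>> {"name": "send_rows", "arguments": {"rows": [[0,[-0.5,0,0],0],[0,[-0.7,-0.2,0],0],[0,[0,0,-3],0],[0,[0,0,-5],0],[0,[-3,-5,-2],0],[0,[0,-6,0],0],[0,[0,-6,0],0],[0,[0,-6,0],0],[0,[0,0,0],0]]}}

```text
t: 16.38
tool_pos: [0.4352, 0.1436, 0.2983]
tool_rot: [-3.14, -0.013, -0.001]
contact_force: [-0.4, -0.8, -0.0]
opening: 0.0001
grip_force: 0.0
```

```bash
python3 look.py 7; python3 tip.py
python3 - <<'E'
from h import *
a=dict(np.load("scene_3.npz"));b=dict(np.load("scene_7.npz"))
d=abs(a["frame"].astype(int)-b["frame"]).max(2)
print("red-chute diff",d[290:335,240:325].mean())
E
```

```text
t 16.38 p [0.4352 0.1436 0.2983] f [-0.37 -0.75 -0.  ]
top 379 233
scene 274 263
[array([ 0.16, -0.17,  0.03])] {-125: 6, -115: 11, -105: 11, -95: 9, -85: 6, -75: 2, -65: 1, -55: 1, -45: 4, -35: 4, -25: 4, -15: 5, -5: 4, 5: 4, 45: 2, 55: 6, 65: 8, 75: 13, 85: 11} red 247 283.67 312.94
red-chute diff 5.322091503267973
```

View pics/look_7.png

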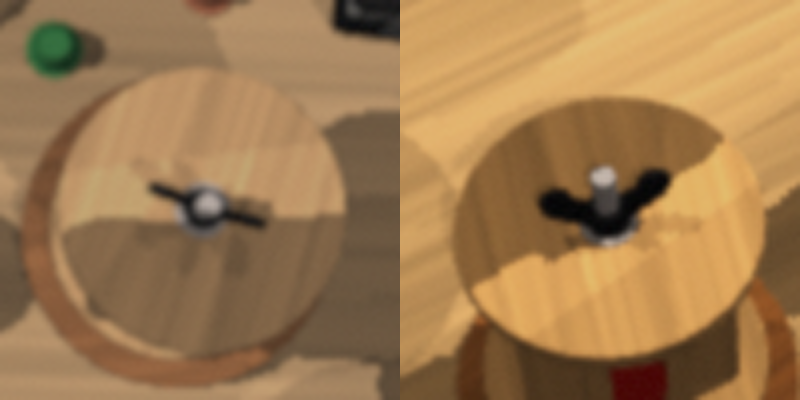

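The final crop shows the nut low on its washer at (605,215) with the wings turned about 378° in all. The tower and red capsules have not moved, and the arm is clear.

```bash
python3 -c "
from station import ctrl
print(ctrl.finish_job())"
```

```text
the job is handed in; nothing more can be done
None
```

The wing nut is tight on its washer after about 1.05 turns clockwise (stop felt at about 5 N); the camera showed no movement of the tower, nothing else was touched, and the job is handed in.

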